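# Restock the lazy susan and lock its collar

## Task

Turn the lock collar on the lazy susan to its open mark, so that its four arms lie between the cells, then take every empty lidless jar out and stand it in the aluminium drip tray, and stand every filled, lidded jar upright in a cell of its own. Once all jars have been moved, turn the collar to its locked mark, so that its arms lie centred over the cells, and let go. Leave the pestle, the trivet and the spice box where they are.

Things in the scene. Friction and masses are not known exactly. Their poses are not given: they have to be found in the camera images.
- rack: white plastic lazy susan, fixed (parked), disc 256 mm across, top 30 mm above the shelf, with four square aluminium cells round a hub post 26 mm across. Origin on its axis at shelf height, z up, any yaw. Black dots near its edge, towards its +x, +y, -x, -y: open marks (arms between cells). Short black bars on the cells' outer corners, on its diagonals: locked marks (arms over the cells)
- cell0 (a point): centre of the floor of a cell of the turntable, at (+52, +52) mm in the rack's frame, 30 mm above its origin. The cell is a square fence, 64 mm inside, walls 3 mm thick and 28 mm high, sides along the rack's x and y
- cell1 (a point): centre of the floor of a cell of the turntable, at (-52, +52) mm in the rack's frame, 30 mm above its origin. The cell is a square fence, 64 mm inside, walls 3 mm thick and 28 mm high, sides along the rack's x and y
- cell2 (a point): centre of the floor of a cell of the turntable, at (-52, -52) mm in the rack's frame, 30 mm above its origin. The cell is a square fence, 64 mm inside, walls 3 mm thick and 28 mm high, sides along the rack's x and y
- cell3 (a point): centre of the floor of a cell of the turntable, at (+52, -52) mm in the rack's frame, 30 mm above its origin. The cell is a square fence, 64 mm inside, walls 3 mm thick and 28 mm high, sides along the rack's x and y
- collar (a joint): turn of the steel lock collar about the hub axis, rad, counter-clockwise from above positive. 0 = open mark (arms along the rack's x and y); 0.785 = locked mark (arms on its diagonals). Stops at -0.30 and 1.15, past the marks; friction 0.08 N m, stays where left; starts roughly locked. Disc 44 mm across, 97-111 mm above the shelf; four arms 14 mm wide, 62 mm long from the axis, 97-105 mm up
- collar_grip (a point): on the hub axis, 130 mm above the shelf, in the collar's black thumb bar: an upright bar 44 mm long, 14 mm thick, from 111 to 143 mm above the shelf, for turning the collar. Its x axis (the length of the bar, parallel to two of the arms) points along the rack's x when the collar is at 0 and turns with the collar
- jar1: filled spice jar, loose: amber glass with a flat steel lid, a plain upright cylinder 54 mm in diameter and 60 mm tall, about 0.18 kg; stands on the shelf on or near the liner at the start. Origin: centre of its underside, z up. May be absent (None)
- jar2: filled spice jar, loose: amber glass with a flat steel lid, a plain upright cylinder 54 mm in diameter and 60 mm tall, about 0.18 kg; stands on the shelf on or near the liner at the start. Origin: centre of its underside, z up. May be absent (None)
- jar3: filled spice jar, loose: amber glass with a flat steel lid, a plain upright cylinder 54 mm in diameter and 60 mm tall, about 0.18 kg; stands on the shelf on or near the liner at the start. Origin: centre of its underside, z up. May be absent (None)
- jar4: filled spice jar, loose: amber glass with a flat steel lid, a plain upright cylinder 54 mm in diameter and 60 mm tall, about 0.18 kg; stands on the shelf on or near the liner at the start. Origin: centre of its underside, z up. May be absent (None)
- empty1: empty spice jar, loose: clear glass, no lid, open at the top, 54 mm outer diameter, 55 mm tall, wall 3.5 mm, about 0.1 kg; stands in one of the cells at the start, under a collar arm. Origin: centre of its underside, z up. May be absent (None)
- empty2: empty spice jar, loose: clear glass, no lid, open at the top, 54 mm outer diameter, 55 mm tall, wall 3.5 mm, about 0.1 kg; stands in one of the cells at the start, under a collar arm. Origin: centre of its underside, z up. May be absent (None)
- tray: aluminium drip tray, fixed, 180 mm square outside, walls 3 mm thick and 14 mm high, floor 3 mm thick, on one side of the turntable. Origin: centre of its underside, x and y along its sides
- liner: cork shelf liner 210 mm square, under 1 mm thick, lying on the shelf on the other side of the turntable; the filled jars start on it. Origin: its centre, at shelf height
- pestle: bystander: wooden pestle lying along its y axis, 160 mm long, up to 34 mm thick. Origin: under its middle, at shelf height
- trivet: bystander: dark silicone trivet 100 mm square, 8 mm thick. Origin: centre of its underside
- spice_box: bystander: closed wooden spice box 84 x 124 x 62 mm with a brass sliding catch. Origin: centre of its underside
Things that resemble listed ones, but are neither listed nor needed, are in the scene too. Leave any red look-alike of the jar1 alone.

How it is judged:
On the way, in this order (a step that is already met when the one before it is completed fails the run):
1. the collar is turned to its open mark (within 0.14 rad) (value of joint collar between -0.14 and 0.14 rad), for 0.2 s.
2. every empty jar stands in the drip tray and every filled jar stands in a cell, with the collar not yet locked ((horizontal distance between jar1 and cell0 below 0.012 m or horizontal distance between jar1 and cell1 below 0.012 m or horizontal distance between jar1 and cell2 below 0.012 m or horizontal distance between jar1 and cell3 below 0.012 m) and z of each of jar1, jar2, jar3, jar4 in the frame of rack below 0.036 m and angle between each of jar1, jar2, jar3, jar4, empty1, empty2's own z axis and vertical below 0.12 rad and linear speed of each of jar1, jar2, jar3, jar4, empty1, empty2 below 0.03 m/s and (horizontal distance between jar2 and cell0 below 0.012 m or horizontal distance between jar2 and cell1 below 0.012 m or horizontal distance between jar2 and cell2 below 0.012 m or horizontal distance between jar2 and cell3 below 0.012 m) and (horizontal distance between jar3 and cell0 below 0.012 m or horizontal distance between jar3 and cell1 below 0.012 m or horizontal distance between jar3 and cell2 below 0.012 m or horizontal distance between jar3 and cell3 below 0.012 m) and (horizontal distance between jar4 and cell0 below 0.012 m or horizontal distance between jar4 and cell1 below 0.012 m or horizontal distance between jar4 and cell2 below 0.012 m or horizontal distance between jar4 and cell3 below 0.012 m) and x of empty1 in the frame of tray between -0.075 and 0.075 m and y of empty1 in the frame of tray between -0.075 and 0.075 m and z of each of empty1, empty2 in the frame of tray below 0.009 m and x of empty2 in the frame of tray between -0.075 and 0.075 m and y of empty2 in the frame of tray between -0.075 and 0.075 m and value of joint collar below 0.35 rad), for 0.2 s.
3. the collar is turned to its locked mark (within 0.09 rad) (value of joint collar between 0.695 and 0.875 rad), for 0.2 s.
At the end, for the whole second after the job is handed in: Collar at rest within 0.09 rad of its locked mark (0.785); every filled jar upright (within 0.12 rad), at rest on a cell's floor within 12 mm of its centre; every empty jar upright, at rest on the tray's floor, within 75 mm of its centre along each side (all of step 3 and (horizontal distance between jar1 and cell0 below 0.012 m or horizontal distance between jar1 and cell1 below 0.012 m or horizontal distance between jar1 and cell2 below 0.012 m or horizontal distance between jar1 and cell3 below 0.012 m) and z of each of jar1, jar2, jar3, jar4 in the frame of rack below 0.036 m and angle between each of jar1, jar2, jar3, jar4, empty1, empty2's own z axis and vertical below 0.12 rad and linear speed of each of jar1, jar2, jar3, jar4, empty1, empty2 below 0.03 m/s and (horizontal distance between jar2 and cell0 below 0.012 m or horizontal distance between jar2 and cell1 below 0.012 m or horizontal distance between jar2 and cell2 below 0.012 m or horizontal distance between jar2 and cell3 below 0.012 m) and (horizontal distance between jar3 and cell0 below 0.012 m or horizontal distance between jar3 and cell1 below 0.012 m or horizontal distance between jar3 and cell2 below 0.012 m or horizontal distance between jar3 and cell3 below 0.012 m) and (horizontal distance between jar4 and cell0 below 0.012 m or horizontal distance between jar4 and cell1 below 0.012 m or horizontal distance between jar4 and cell2 below 0.012 m or horizontal distance between jar4 and cell3 below 0.012 m) and x of empty1 in the frame of tray between -0.075 and 0.075 m and y of empty1 in the frame of tray between -0.075 and 0.075 m and z of each of empty1, empty2 in the frame of tray below 0.009 m and x of empty2 in the frame of tray between -0.075 and 0.075 m and y of empty2 in the frame of tray between -0.075 and 0.075 m and velocity of joint collar between -0.05 and 0.05 rad/s); the robot touches nothing.
It fails at once if the pestle is moved more than 3 cm (distance of pestle from where it was at the start of the episode above 0.03 m).
It fails at once if the trivet is moved more than 3 cm (distance of trivet from where it was at the start of the episode above 0.03 m).
It fails at once if the spice box is moved more than 3 cm (distance of spice_box from where it was at the start of the episode above 0.03 m).
Of jar1, jar2, jar3, jar4 only 3 to 4 are there at a start; the rules pass over those that are not, and their reading is None.
Of empty1, empty2 only 1 to 2 are there at a start; the rules pass over those that are not, and their reading is None.
At some moment in a run one of jar1, jar2, jar3, jar4 may be knocked a few centimetres aside while the robot is not near it.
It also fails if it takes over 210 s, if anything falls off the work surface, if the arm or the gripper's body presses on something with over 40 N, if the wrist force passes 120 N, or if a joint passes its speed limit or range.

## Robot

A 6-joint arm with a two-finger parallel gripper is mounted at the origin on the work surface. World frame = base frame: x ahead of the robot, y to its left, z up, the work surface at z = 0. Lengths are in m, angles in rad, forces in N, time in s.
With the tool pointing down it reaches from about 0.25 to 0.8 m from the base axis. Payload 8.5 kg.
Tool frame: the origin (TCP) lies midway between the tips of the shut fingers; the grasp point (between the pads) lies 19 mm behind it (bot.pinch_z is the distance from the TCP to the grasp point, in m); z points along the fingers, y is the line along which they close (so a half turn about z gives the same grasp; the last joint's range is limited). The gripper opens to 85 mm and grips with 20 to 120 N. Pads are 22 mm wide; open, the fingers measure 114 mm over their backs; the gripper's body (76 mm by 85 mm) begins 54 mm behind the grasp point. The pads swing forward as they close: fully open they stand 13 mm farther back than shut.
Start: joints at [1.329, 0.238, -0.013, 1.319, 0, 1.571], TCP at [0.126, 0.51, 0.231] pointing down, gripper open.
Joint ranges: [-2.66, 2.66], [-1.03, 1.9], [-1.14, 1.46], [-1.82, 2.27], [-1.45, 1.34], [-3.14, 3.14]. Speed limits (rad/s): [2.22, 2.22, 2.79, 3.14, 3.14, 3.14].

## Interface

Orientations are given as a rotation vector (axis times angle).
In Python, from cell import bot gives the robot as it stands.
- The arm moves only by the tool play_rows, never from a script. Its argument "steps" is a list of rows, each a list of 7 numbers: the shift along the world's x, y, z in cm, then the turn, a rotation vector about the world's x, y, z in degrees, then the opening, from -1 (shut) to 1 (fully open). In form: [[dx, dy, dz, wx, wy, wz, hand], ...]. A call has 1 to 12 rows; each row shifts and turns the commanded pose from where the row before left it; what a row does not reach is not made up. A row lasts 1/8 s, in which the tool goes at most 62.5 mm and 10.7 degrees, less where a joint would pass 70% of its speed; a pose out of reach is approached as far as the arm can. A call is refused whole if a number of a shift passes 6.25 or a number of a turn 10.7, either way. A call with a gripper value outside its range is refused whole. The fingers move at their own pace and stop on an object; "force" is the grip in N (left out, the last holds). Time passes only in rows, so rows that do not move let the fingers close. It gives the time, the measured TCP pose, the force, the opening and the grip force at its end, in the units of the state.
- bot.get_state(): the state, without advancing time (a new reading comes with each control period).
- bot.snapshot(name): name is "scene" or "top"; returns the picture (480x640x3 uint8, red, green, blue); there is no depth.
- bot.calibration(name): a dict with "fx", "fy", "cx", "cy" (pixels), "rvec" (rotation vector, rad) and "tvec" (3), from world to camera coordinates, as OpenCV has them. Camera axes: x right, y down, z forward; pixel columns grow to the right and rows downward; lengths in m; the calibration is good to about 2 mm. A picture is of the moment at which its call begins. calibration takes no time and is no camera call.
- bot.close_job(): hands the job in; it is judged then, once.
The state is a dict: "time_s": time; "qpos": joint angles; "qvel": joint speeds; "effort": joint torques, N m; "tcp_pos": TCP position; "tcp_rot": TCP orientation; "contact_force": force on the tool from outside, world axes, zero at the start; "ft_torque": the same for the moment, N m; "opening": opening from 0.0 (shut) to 1.0 (fully open); "grip_force": force on a finger pad.
Only numpy, scipy, OpenCV 4.12 (cv2) and the standard library are available. Lean on these libraries where they do the work, as an engineer would, in place of code of your own. Each camera call takes 0.05 s, during which the arm holds its last target. There are 200 camera calls.

## Working session

There is one attempt and no reset: what is moved stays moved. The work goes in short steps, Python scripts to look and compute and a tool call to move; the robot and the scene stay as the last step left them, time stands still between calls to the robot, and variables do not carry over. Pictures are saved under pics/ and viewed, at most 14 in all, crops included, and the job is handed in when it is done.

Besides the shell and the picture viewer there is one more tool, called as name(argument=value, ...), one argument or row to a line, values as JSON. play_rows: Moves the arm, as the interface text tells. Its arguments: {"type":"object","properties":{"steps":{"type":"array","items":{"type":"array","items":{"type":"number"}}},"force":{"type":"number"}},"required":["steps"]}

```bash
ls; mkdir -p pics; python3 - <<'E'
from cell import bot
import cv2
s=bot.get_state(); print(s)
for n in("scene","top"):
    cv2.imwrite(f"pics/{n}0.png",bot.snapshot(n)[:,:,::-1]); print(bot.calibration(n))
E
```

```text
pics
{'time_s': 0.0, 'qpos': array([ 1.32894757e+00,  2.38771631e-01, -1.42794243e-02,  1.31917900e+00,
       -3.24140615e-05,  1.57081332e+00]), 'qvel': array([-0.00030638,  0.00019963,  0.00014227,  0.00146324,  0.00076333,
       -0.00194597]), 'effort': array([-9.89967593e-04, -5.38777971e+01,  3.46435297e+01,  1.82827958e-02,
       -1.54697041e-04, -1.45010677e-05]), 'tcp_pos': array([0.12564551, 0.50931068, 0.23067262]), 'tcp_rot': array([-3.78979353e-01, -3.11850759e+00,  2.24169140e-03]), 'contact_force': array([-0.95394258, -0.53468382, -0.17538038]), 'ft_torque': array([-0.03569455,  0.00928272, -0.01429265]), 'grip_force': 0.0, 'opening': 0.9998303615413224}
{'fx': 436.89539192842824, 'fy': 436.89539192842824, 'cx': 322.3036078953846, 'cy': 242.56195755724883, 'rvec': array([ 1.40259253,  2.41821013, -0.66867567]), 'tvec': array([ 0.33983698, -0.37532457,  1.3921182 ])}
{'fx': 574.4053969361565, 'fy': 574.4053969361565, 'cx': 325.195535669638, 'cy': 227.04972438231528, 'rvec': array([ 2.17668947, -2.1761788 ,  0.10247524]), 'tvec': array([-0.0649518 ,  0.59132946,  1.30602924])}
```

View pics/scene0.png

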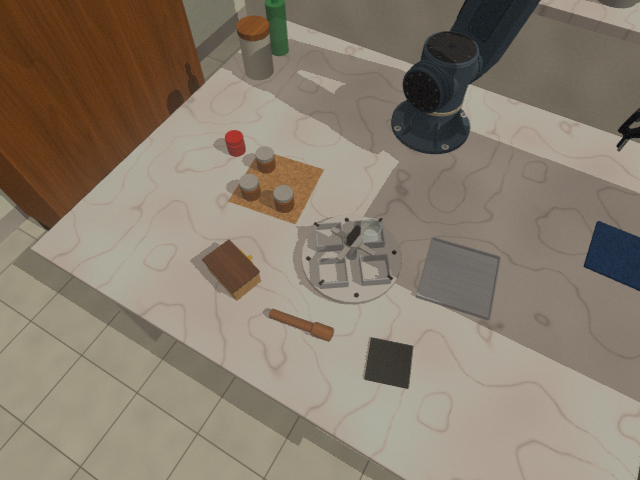

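View pics/top0.png

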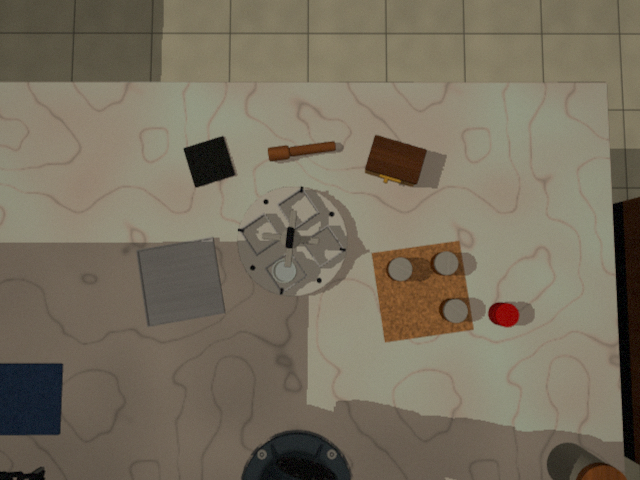

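The top picture shows the rack near (297,241), the tray at (181,282) and the liner at (423,291). The gray-lidded amber jars are at (400,268), (446,263) and (455,310). An empty jar is in the lower-left cell at (285,271).

Candidates for a filled jar: those three, plus the red jar (504,314), which is a look-alike to leave alone. The orange-lidded tall jar and the green bottle at the corner aren't jars from the list either. I'll choose the three gray-lidded ones and check them in a crop.

```bash
cat > h.py <<'E'
import numpy as np, cv2
from cell import bot
def ray(n,uv,z):
    c=bot.calibration(n); R=cv2.Rodrigues(c["rvec"])[0]; t=c["tvec"]
    uv=np.atleast_2d(np.array(uv,float)); d=np.c_[(uv[:,0]-c["cx"])/c["fx"],(uv[:,1]-c["cy"])/c["fy"],np.ones(len(uv))]@R
    o=-R.T@t
    return (o+d*((z-o[2])/d[:,2])[:,None])[:,:2]
def proj(n,p):
    c=bot.calibration(n); K=np.array([[c["fx"],0,c["cx"]],[0,c["fy"],c["cy"]],[0,0,1]])
    return cv2.projectPoints(np.atleast_2d(np.array(p,float)),c["rvec"],c["tvec"],K,None)[0][:,0]
def blobs(m,lo,hi):
    k,l,s,c=cv2.connectedComponentsWithStats(m.astype(np.uint8))
    return [(c[i],s[i,4]) for i in range(1,k) if lo<=s[i,4]<=hi]
E
python3 - <<'E'
import cv2,numpy as np
t=cv2.imread('pics/top0.png'); s=cv2.imread('pics/scene0.png')
f=lambda im,x,y,w,h,k:cv2.resize(im[y:y+h,x:x+w],None,fx=k,fy=k,interpolation=cv2.INTER_CUBIC)
a=f(t,232,178,130,125,3); b=f(s,290,205,130,125,3)
c=f(t,365,235,165,112,2); d=f(s,215,125,120,112,2)
o=np.hstack([a,b]); p=np.hstack([c,d]); p=np.pad(p,((0,0),(0,o.shape[1]-p.shape[1]),(0,0)))
cv2.imwrite('pics/c1.png',np.vstack([o,p])[:600])
E
```

```text
(no output)
```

View pics/c1.png

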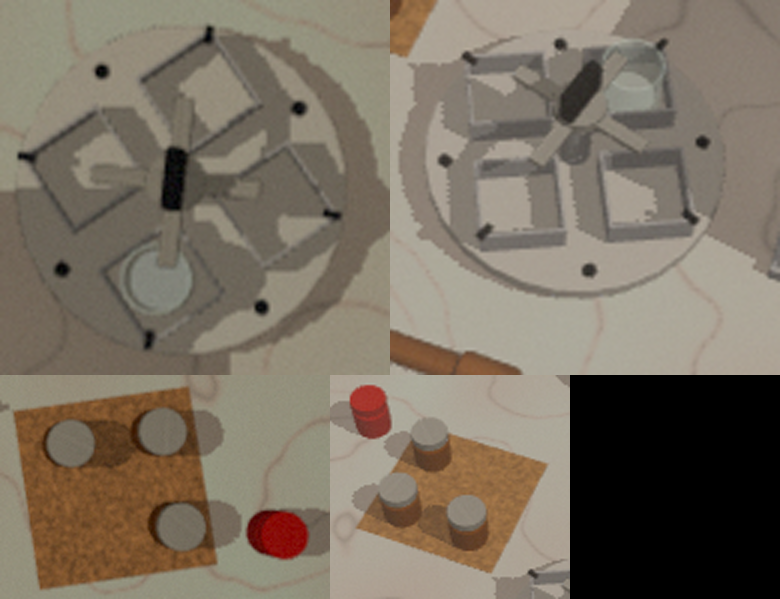

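The crop shows one empty jar, in the lower-left cell under an arm, and three amber jars with gray lids. The red one stands off the liner. The black dots and bars are clear. Next I'll measure everything.

```bash
cat > meas.py <<'E'
from h import *
def rack(im):
    g=im.max(2)
    m=np.zeros(g.shape,bool); m[178:303,232:362]=g[178:303,232:362]<62
    B=blobs(m,6,400); return B,m
if __name__=="__main__":
    im=cv2.imread('pics/top0.png')
    B,m=rack(im)
    for c,a in B: print(c.round(1),a,'z30',ray("top",c,.03)[0].round(4),'z58',ray("top",c,.058)[0].round(4),'z143',ray("top",c,.143)[0].round(4))
    # lids: gray circles in liner area
    hsv=cv2.cvtColor(im,cv2.COLOR_BGR2HSV); r=np.zeros(m.shape,bool); r[240:345,370:490]=1
    liner=(hsv[:,:,1]>70)
    sub=(hsv[:,:,1]<60)&(hsv[:,:,2]>90)&r
    sub=cv2.morphologyEx(sub.astype(np.uint8),cv2.MORPH_OPEN,np.ones((5,5),np.uint8))
    for c,a in blobs(sub,150,900): print('lid',c.round(1),a,ray("top",c,.06)[0].round(4))
    print([tuple(im[int(y),int(x)]) for x,y in[(400,268),(446,263),(455,310),(385,300),(160,280),(120,300)]])
    for uv in[(137,251),(214,238),(225,313),(148,326)]: print('tray',ray("top",uv,.014)[0].round(4))
    for uv in[(285,271),(284,272)]: print('empty rim',ray("top",uv,.085)[0].round(4))
E
python3 meas.py
```

```text
[300.9 189.7] 15 z30 [ 0.6783 -0.0081] z58 [ 0.6739 -0.0092] z143 [ 0.6606 -0.0126]
[265.5 201.3] 14 z30 [0.6511 0.0739] z58 [0.6473 0.0711] z143 [0.6357 0.0625]
[331.1 213.5] 15 z30 [ 0.6226 -0.0786] z58 [ 0.6194 -0.0782] z143 [ 0.6096 -0.077 ]
[289.7 237.1] 152 z30 [0.5677 0.0172] z58 [0.5657 0.0156] z143 [0.5594 0.0106]
[240.8 229.8] 15 z30 [0.5846 0.1304] z58 [0.5822 0.1264] z143 [0.5749 0.1141]
[342.3 249.1] 11 z30 [ 0.54   -0.1042] z58 [ 0.5385 -0.1033] z143 [ 0.5341 -0.1005]
[252.1 267.3] 18 z30 [0.4981 0.1033] z58 [0.4975 0.0998] z143 [0.4957 0.0893]
[318.5 279.9] 15 z30 [ 0.4693 -0.0495] z58 [ 0.4693 -0.0497] z143 [ 0.4694 -0.0505]
[281.1 290.6] 17 z30 [0.4447 0.0363] z58 [0.4452 0.0343] z143 [0.4469 0.0281]
lid [393.5 244.1] 487 [ 0.5498 -0.219 ]
lid [445.9 262.7] 406 [ 0.5078 -0.3365]
lid [399.8 268.7] 404 [ 0.4944 -0.2325]
lid [375.1 322.3] 548 [ 0.3751 -0.1761]
lid [455.2 310.5] 415 [ 0.4011 -0.3554]
[(np.uint8(95), np.uint8(110), np.uint8(116)), (np.uint8(89), np.uint8(105), np.uint8(113)), (np.uint8(94), np.uint8(106), np.uint8(115)), (np.uint8(44), np.uint8(83), np.uint8(122)), (np.uint8(80), np.uint8(86), np.uint8(91)), (np.uint8(88), np.uint8(101), np.uint8(115))]
tray [0.5363 0.374 ]
tray [0.5667 0.1951]
tray [0.393  0.1666]
tray [0.3634 0.3435]
empty rim [0.4888 0.0239]
empty rim [0.4866 0.0261]
```

play_rows(
  steps=[
    [3.6,-4.1,-0.2,0,0,0.7,1],
    [3.6,-4.1,-0.2,0,0,0.7,1],
    [3.6,-4.1,-0.2,0,0,0.7,1],
    [3.6,-4.1,-0.2,0,0,0.7,1],
    [3.6,-4.1,-0.2,0,0,0.7,1],
    [3.6,-4.1,-0.2,0,0,0.7,1],
    [3.6,-4.1,-0.2,0,0,0.7,1],
    [3.6,-4.1,-0.2,0,0,0.7,1],
    [3.6,-4.1,-0.2,0,0,0.7,1],
    [3.6,-4.1,-0.2,0,0,0.7,1],
    [3.6,-4.1,-0.2,0,0,0.7,1],
    [0,0,0,0,0,0.7,1],
  ],
  force=30,
)

```text
time_s: 1.6
tcp_pos: [0.5233, 0.056, 0.2083]
tcp_rot: [-0.155, -3.137, 0.001]
contact_force: [-0.7, -0.1, -0.2]
opening: 0.999
grip_force: 0.0
```

play_rows(
  steps=[
    [3.7,-4.4,0,0,0,0,1],
    [0,0,-2,0,0,0,1],
    [0,0,-2,0,0,0,1],
    [0,0,-2,0,0,0,1],
    [0,0,-1.6,0,0,0,1],
    [0,0,-1.5,0,0,0,1],
    [0,0,0,0,0,0,1],
  ],
)

```text
time_s: 2.48
tcp_pos: [0.5576, 0.0151, 0.1172]
tcp_rot: [-0.148, -3.136, 0.0]
contact_force: [-0.1, 0.0, 0.6]
opening: 1.004
grip_force: 0.0
```

play_rows(
  steps=[
    [0,0,0,0,0,0,-1],
    [0,0,0,0,0,0,-1],
    [0,0,0,0,0,0,-1],
    [0,0,0,0,0,0,-1],
    [0,0,0,0,0,0,-1],
    [0,0,0,0,0,0,-1],
    [0,0,0,0,0,0,-1],
    [0,0,0,0,0,0,-1],
  ],
  force=30,
)

```text
time_s: 3.48
tcp_pos: [0.5587, 0.012, 0.1189]
tcp_rot: [0.153, 3.137, -0.008]
contact_force: [-1.9, -13.5, 5.5]
opening: 0.157
grip_force: 34.9
```

play_rows(
  steps=[
    [0,-0.2,0,0,0,0,-1],
    [0,0,0,0,0,-7,-1],
    [0,0,0,0,0,-7,-1],
    [0,0,0,0,0,-7,-1],
    [0,0,0,0,0,-7,-1],
    [0,0,0,0,0,-7,-1],
    [0,0,0,0,0,-7,-1],
    [0,0,0,0,0,-7,-1],
    [0,0,0,0,0,-1,-1],
    [0,0,0,0,0,0,-1],
    [0,0,0,0,0,0,-1],
  ],
)

```text
time_s: 4.85
tcp_pos: [0.5596, 0.0135, 0.1188]
tcp_rot: [1.457, 2.782, 0.003]
contact_force: [2.3, 5.5, 3.3]
opening: 0.159
grip_force: 34.7
```

play_rows(
  steps=[
    [0,0,0,0,0,0,1],
    [0,0,0,0,0,0,1],
    [0,0,0,0,0,0,1],
    [0,0,0,0,0,0,1],
    [0,0,4,0,0,0,1],
    [0,0,5,0,0,0,1],
    [-2,5.1,2,0,0,9,1],
    [-2,5.1,0,0,0,9,1],
    [-2,5.1,0,0,0,9,1],
    [-2,5.1,0,0,0,9,1],
    [-2,5.1,0,0,0,9,1],
    [0,0,0,0,0,0,1],
  ],
)

```text
time_s: 6.35
tcp_pos: [0.4573, 0.2706, 0.2282]
tcp_rot: [-0.276, -3.129, -0.0]
contact_force: [0.3, -0.7, -0.2]
opening: 0.996
grip_force: 0.0
```

```bash
cat > look.py <<'E'
import sys; from h import *
k=sys.argv[1]
im=bot.snapshot("top")[:,:,::-1].copy(); sc=bot.snapshot("scene")[:,:,::-1].copy()
cv2.imwrite(f"pics/t{k}.png",im); cv2.imwrite(f"pics/s{k}.png",sc)
f=lambda im,x,y,w,h,s:cv2.resize(im[y:y+h,x:x+w],None,fx=s,fy=s,interpolation=cv2.INTER_CUBIC)
a=f(im,125,175,375,180,2); b=f(sc,215,125,290,190,2)
b=np.pad(b,((0,0),(0,a.shape[1]-b.shape[1]),(0,0))) if b.shape[1]<a.shape[1] else b
o=np.vstack([a,b]); cv2.imwrite(f"pics/c{k}.png",cv2.resize(o,(o.shape[1]*4//5,o.shape[0]*4//5)))
E
cat > jars.py <<'E'
from h import *
def lids(im,z=.06):
    hsv=cv2.cvtColor(im,cv2.COLOR_BGR2HSV); out=[]
    m=((hsv[:,:,1]<72)&(hsv[:,:,2]>90)).astype(np.uint8); m[:, :365]=0
    m=cv2.morphologyEx(m,cv2.MORPH_OPEN,np.ones((5,5),np.uint8))
    for c in cv2.findContours(m,cv2.RETR_LIST,cv2.CHAIN_APPROX_NONE)[0]:
        a=cv2.contourArea(c); (x,y),r=cv2.minEnclosingCircle(c)
        if 280<a<560 and r<15: out.append(((round(x,1),round(y,1)),a,ray("top",(x,y),z)[0].round(4)))
    return out
if __name__=="__main__":
    import sys
    for o in lids(cv2.imread(sys.argv[1])): print(*o)
E
python3 look.py 2; python3 jars.py pics/t2.png
```

```text
(no output)
```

View pics/c2.png

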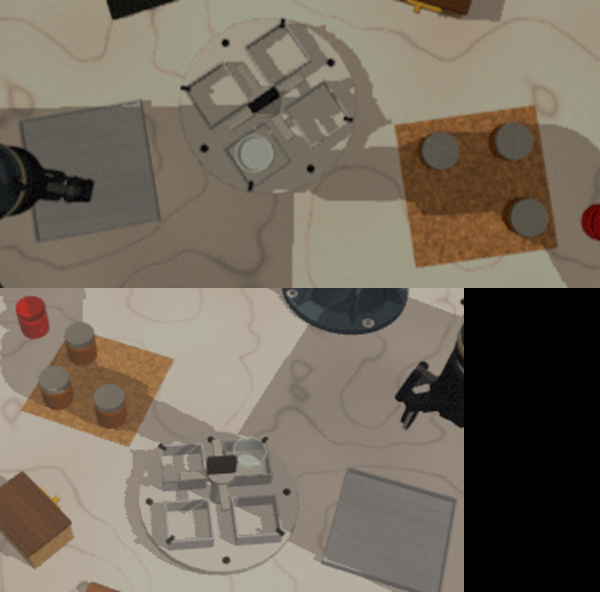

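The collar is open: its arms point at the dots. The empty jar's rim is at about (285,272), and the three jars haven't moved. Next is the empty jar.

play_rows(
  steps=[
    [0.6,-4.9,0,0,0,0,1],
    [0.6,-4.9,0,0,0,0,1],
    [0.6,-4.9,0,0,0,0,1],
    [0.6,-4.9,0,0,0,0,1],
    [0.6,-4.9,0,0,0,0,1],
    [0,0,0,0,0,0,1],
    [0,0,0,0,0,0,1],
  ],
)

```text
time_s: 7.32
tcp_pos: [0.4886, 0.0217, 0.2283]
tcp_rot: [-0.291, -3.128, -0.0]
contact_force: [-0.5, 0.5, -0.1]
opening: 1.002
grip_force: 0.0
```

play_rows(
  steps=[
    [-0.1,0.3,-4,0,0,0,1],
    [0,0,-4,0,0,0,1],
    [0,0,-4,0,0,0,1],
    [0,0,-2.5,0,0,0,1],
    [0,0,-1.5,0,0,0,1],
    [0,0,-1,0,0,0,1],
    [0,0,0,0,0,0,1],
    [0,0,0,0,0,0,1],
  ],
)

```text
time_s: 8.32
tcp_pos: [0.4881, 0.0259, 0.0589]
tcp_rot: [0.286, 3.128, 0.0]
contact_force: [0.4, -1.0, -0.2]
opening: 0.997
grip_force: 0.0
```

play_rows(
  steps=[
    [0,0,0,0,0,0,-1],
    [0,0,0,0,0,0,-1],
    [0,0,0,0,0,0,-1],
    [0,0,0,0,0,0,-1],
    [0,0,0,0,0,0,-1],
    [0,0,0,0,0,0,-1],
  ],
  force=25,
)

```text
time_s: 9.07
tcp_pos: [0.4881, 0.0257, 0.059]
tcp_rot: [0.286, 3.127, 0.0]
contact_force: [-1.0, -0.5, 5.6]
opening: 0.634
grip_force: 25.4
```

play_rows(
  steps=[
    [0,0,1,0,0,0,-1],
    [0,0,2.5,0,0,0,-1],
    [0,0,4,0,0,0,-1],
    [0,0,4,0,0,0,-1],
    [-0.2,3.5,2,0,0,0,-1],
    [-0.4,4.2,0,0,0,0,-1],
    [-0.4,4.2,0,0,0,0,-1],
    [-0.4,4.2,0,0,0,0,-1],
    [-0.4,4.2,0,0,0,0,-1],
    [-0.5,4.1,0,0,0,0,-1],
    [0,0,0,0,0,0,-1],
    [0,0,0,0,0,0,-1],
  ],
)

```text
time_s: 10.58
tcp_pos: [0.4645, 0.2694, 0.1935]
tcp_rot: [-0.285, -3.128, 0.001]
contact_force: [0.2, 0.0, -0.4]
opening: 0.628
grip_force: 26.8
```

play_rows(
  steps=[
    [0,0,-4,0,0,0,-1],
    [0,0,-4,0,0,0,-1],
    [0,0,-4,0,0,0,-1],
    [0,0,-2,0,0,0,-1],
    [0,0,-1,0,0,0,-1],
    [0,0,-0.6,0,0,0,-1],
    [0,0,-0.4,0,0,0,-1],
    [0,0,0,0,0,0,-1],
    [0,0,0,0,0,0,-1],
  ],
)

```text
time_s: 11.7
tcp_pos: [0.465, 0.2699, 0.0338]
tcp_rot: [0.286, 3.128, 0.001]
contact_force: [0.2, 0.2, 0.3]
opening: 0.636
grip_force: 26.8
```

play_rows(
  steps=[
    [0,0,0,0,0,0,1],
    [0,0,0,0,0,0,1],
    [0,0,0,0,0,0,1],
    [0,0,0,0,0,0,1],
    [0,0,3,0,0,0,1],
    [0,0,5,0,0,0,1],
    [0,0,5,0,0,0,1],
    [0,0,5,0,0,0,1],
    [0,0,0,0,0,0,1],
  ],
)

```text
time_s: 12.82
tcp_pos: [0.4665, 0.2707, 0.2172]
tcp_rot: [0.286, 3.123, 0.006]
contact_force: [0.0, -0.4, -1.0]
opening: 1.002
grip_force: 0.0
```

```bash
cat > jars.py <<'E'
from h import *
def lids(im,x0=365,z=.06):
    g=cv2.cvtColor(im,cv2.COLOR_BGR2GRAY)[230:360,x0:530]
    g=cv2.resize(g,None,fx=4,fy=4,interpolation=cv2.INTER_CUBIC); g=cv2.createCLAHE(3,(4,4)).apply(g)
    C=cv2.HoughCircles(cv2.GaussianBlur(g,(0,0),2),cv2.HOUGH_GRADIENT,1,100,param1=80,param2=22,minRadius=42,maxRadius=58)
    out=[]
    for x,y,r in C[0]:
        u,v=x/4+x0-.375,y/4+230-.375; out.append(((round(float(u),1),round(float(v),1)),r/4,im[int(v),int(u)],ray("top",(u,v),z)[0].round(4)))
    return out
if __name__=="__main__":
    import sys
    for o in lids(cv2.imread(sys.argv[1])): print(*o)
E
python3 look.py 3; for k in top0 t2 t3; do echo $k; python3 jars.py pics/$k.png;done
```

```text
top0
(455.2, 310.5) 11.575 [ 94 106 115] [ 0.4012 -0.3554]
(445.8, 262.8) 11.625 [ 93 106 115] [ 0.5077 -0.3362]
(399.8, 268.5) 11.5 [ 95 110 116] [ 0.4948 -0.2324]
(499.2, 313.0) 11.425 [ 10  18 137] [ 0.3956 -0.4537]
t2
(455.5, 310.2) 11.5 [69 80 86] [ 0.4017 -0.356 ]
(400.2, 268.8) 11.475 [77 88 91] [ 0.4942 -0.2335]
(498.8, 313.2) 10.875 [  0   1 102] [ 0.3951 -0.4526]
(446.8, 262.0) 12.325 [69 81 87] [ 0.5094 -0.3385]
t3
(400.2, 269.0) 11.7 [76 87 91] [ 0.4937 -0.2335]
(499.5, 313.0) 11.625 [ 11  15 105] [ 0.3956 -0.4542]
(455.0, 310.2) 11.025 [72 82 86] [ 0.4017 -0.3549]
```

play_rows(
  steps=[
    [0.3,-5,0,0,0,0,1],
    [0.3,-5,0,0,0,0,1],
    [0.3,-5,0,0,0,0,1],
    [0.3,-5,0,0,0,0,1],
    [0.3,-5,0,0,0,0,1],
    [0.3,-5,0,0,0,0,1],
    [0.3,-5,0,0,0,0,1],
    [0.3,-5,0,0,0,0,1],
    [0.2,-5,0,0,0,0,1],
    [0.2,-5,0,0,0,0,1],
    [0,0,0,0,0,0,1],
    [0,0,0,0,0,0,1],
  ],
)

```text
time_s: 14.42
tcp_pos: [0.4919, -0.2299, 0.2118]
tcp_rot: [-0.287, -3.126, -0.002]
contact_force: [1.2, 1.0, -0.6]
opening: 1.001
grip_force: 0.0
```

View pics/c3.png

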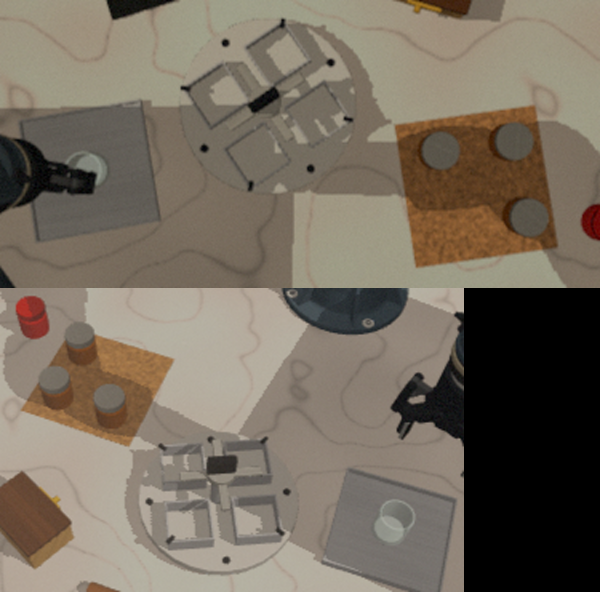

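The empty jar stands in the tray, at crop position (395,520), and all the jars are still in place. Now I'll pick the first filled jar, at (0.4945,-0.233).

play_rows(
  steps=[
    [0.2,-0.3,-4,0,0,0,1],
    [0,0,-4,0,0,0,1],
    [0,0,-4,0,0,0,1],
    [0,0,-3,0,0,0,1],
    [0,0,-2,0,0,0,1],
    [0,0,-1.1,0,0,0,1],
    [0,0,0,0,0,0,1],
    [0,0,0,0,0,0,1],
  ],
)

```text
time_s: 15.42
tcp_pos: [0.4952, -0.2332, 0.0331]
tcp_rot: [0.285, 3.128, -0.001]
contact_force: [0.4, -0.0, 0.9]
opening: 1.005
grip_force: 0.0
```

play_rows(
  steps=[
    [0,0,0,0,0,0,-1],
    [0,0,0,0,0,0,-1],
    [0,0,0,0,0,0,-1],
    [0,0,0,0,0,0,-1],
    [0,0,0,0,0,0,-1],
    [0,0,2,0,0,0,-1],
    [0,0,4,0,0,0,-1],
    [0,0,6,0,0,0,-1],
    [0,0,6,0,0,0,-1],
    [0,0,0,0,0,0,-1],
    [0,0,0,0,0,0,-1],
  ],
  force=35,
)

```text
time_s: 16.8
tcp_pos: [0.4943, -0.2332, 0.2117]
tcp_rot: [-0.286, -3.128, -0.0]
contact_force: [-0.2, -0.2, -2.6]
opening: 0.618
grip_force: 37.8
```

play_rows(
  steps=[
    [2.7,4.6,0,0,0,0,-1],
    [2.7,4.6,0,0,0,0,-1],
    [2.8,4.6,0,0,0,0,-1],
    [2.8,4.7,0,0,0,0,-1],
    [2.8,4.7,0,0,0,0,-1],
    [0,0,0,0,0,0,-1],
    [0,0,0,0,0,0,-1],
  ],
)

```text
time_s: 17.68
tcp_pos: [0.6317, -0.0012, 0.2102]
tcp_rot: [-0.285, -3.125, 0.001]
contact_force: [-1.1, -0.1, -2.8]
opening: 0.622
grip_force: 38.0
```

Down from 0.210 to about 0.063.

play_rows(
  steps=[
    [0,0,-4,0,0,0,-1],
    [0,0,-4,0,0,0,-1],
    [0,0,-2.5,0,0,0,-1],
    [0,0,-1.5,0,0,0,-1],
    [0,0,-1.3,0,0,0,-1],
    [0,0,-1,0,0,0,-1],
    [0,0,-0.4,0,0,0,-1],
    [0,0,0,0,0,0,-1],
    [0,0,0,0,0,0,-1],
  ],
)

```text
time_s: 18.8
tcp_pos: [0.6331, -0.0012, 0.0658]
tcp_rot: [0.286, 3.128, -0.0]
contact_force: [0.1, 0.7, -3.4]
opening: 0.618
grip_force: 38.0
```

play_rows(
  steps=[
    [0,0,-0.25,0,0,0,-1],
    [0,0,0,0,0,0,-1],
    [0,0,0,0,0,0,-1],
  ],
)

```text
time_s: 19.18
tcp_pos: [0.6331, -0.0013, 0.0631]
tcp_rot: [0.286, 3.128, 0.0]
contact_force: [0.5, 0.4, 0.7]
opening: 0.616
grip_force: 38.2
```

play_rows(
  steps=[
    [0,0,0,0,0,0,1],
    [0,0,0,0,0,0,1],
    [0,0,0,0,0,0,1],
    [0,0,0,0,0,0,1],
    [0,0,2,0,0,0,1],
    [0,0,4,0,0,0,1],
    [0,0,5,0,0,0,1],
    [0,0,4,0,0,0,1],
    [0,0,0,0,0,0,1],
  ],
)

```text
time_s: 20.3
tcp_pos: [0.6343, -0.0013, 0.2164]
tcp_rot: [0.286, 3.122, 0.001]
contact_force: [-0.3, -0.6, -0.7]
opening: 0.996
grip_force: 0.0
```

play_rows(
  steps=[
    [-1.3,-3.7,0,0,0,-10,1],
    [-1.3,-3.7,0,0,0,-10,1],
    [-1.4,-3.7,0,0,0,-10,1],
    [-1.4,-3.7,0,0,0,-10,1],
    [-1.4,-3.7,0,0,0,-10,1],
    [-1.4,-3.7,0,0,0,-10,1],
    [-1.4,-3.7,0,0,0,-10,1],
    [-1.4,-3.7,0,0,0,-10,1],
    [-1.4,-3.7,0,0,0,-10,1],
    [0,0,0,0,0,0,1],
    [0,0,0,0,0,0,1],
  ],
)

```text
time_s: 21.68
tcp_pos: [0.5085, -0.3339, 0.2119]
tcp_rot: [-2.412, -2.01, 0.0]
contact_force: [-0.7, 0.9, -0.3]
opening: 1.002
grip_force: 0.0
```

```bash
python3 look.py 4; python3 jars.py pics/t4.png
```

```text
(446.5, 262.8) 11.575 [105 122 129] [ 0.5077 -0.3379]
(457.2, 311.8) 14.075 [36 34 32] [ 0.3984 -0.3598]
```

View pics/c4.png

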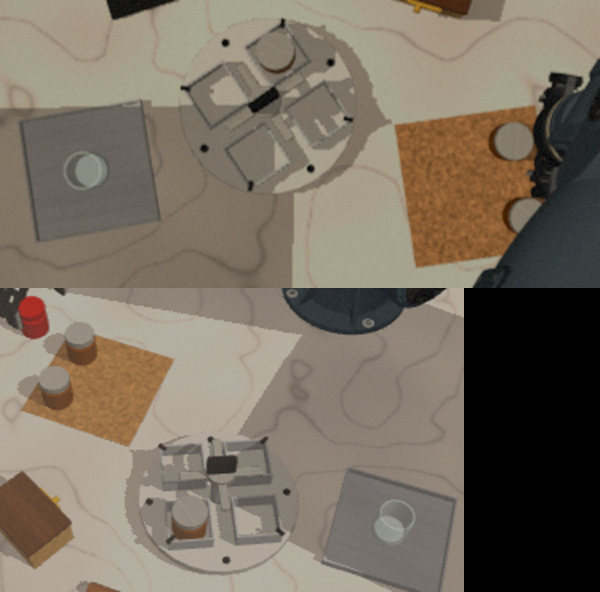

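The first jar sits upright in its cell, at crop position (190,517), and the other two are unmoved. I'll pick the jar at (0.5077,-0.337).

play_rows(
  steps=[
    [-0.1,-0.3,-4,0,0,0,1],
    [0,0,-4,0,0,0,1],
    [0,0,-4,0,0,0,1],
    [0,0,-3,0,0,0,1],
    [0,0,-2,0,0,0,1],
    [0,0,-1,0,0,0,1],
    [0,0,0,0,0,0,1],
    [0,0,0,0,0,0,1],
  ],
)

```text
time_s: 22.78
tcp_pos: [0.5084, -0.3374, 0.0337]
tcp_rot: [2.413, 2.01, 0.001]
contact_force: [0.1, 0.4, 0.2]
opening: 0.999
grip_force: 0.0
```

play_rows(
  steps=[
    [0,0,0,0,0,0,-1],
    [0,0,0,0,0,0,-1],
    [0,0,0,0,0,0,-1],
    [0,0,0,0,0,0,-1],
    [0,0,0,0,0,0,-1],
    [0,0,2,0,0,0,-1],
    [0,0,4,0,0,0,-1],
    [0,0,6,0,0,0,-1],
    [0,0,6,0,0,0,-1],
    [0,0,0,0,0,0,-1],
    [0,0,0,0,0,0,-1],
  ],
  force=35,
)

```text
time_s: 24.15
tcp_pos: [0.5074, -0.3372, 0.2122]
tcp_rot: [-2.414, -2.009, 0.0]
contact_force: [-0.7, 0.3, -1.5]
opening: 0.618
grip_force: 37.5
```

play_rows(
  steps=[
    [0.6,4.6,0,0,0,0,-1],
    [0.6,4.6,0,0,0,0,-1],
    [0.6,4.6,0,0,0,0,-1],
    [0.7,4.6,0,0,0,0,-1],
    [0.7,4.6,0,0,0,0,-1],
    [0.7,4.7,0,0,0,0,-1],
    [0,0,0,0,0,0,-1],
    [0,0,0,0,0,0,-1],
  ],
)

```text
time_s: 25.15
tcp_pos: [0.5459, -0.0603, 0.2113]
tcp_rot: [-2.412, -2.01, 0.003]
contact_force: [-0.6, 0.5, -2.1]
opening: 0.614
grip_force: 37.5
```

play_rows(
  steps=[
    [0,0,-4,0,0,0,-1],
    [0,0,-4,0,0,0,-1],
    [0,0,-2.5,0,0,0,-1],
    [0,0,-1.5,0,0,0,-1],
    [0,0,-1.3,0,0,0,-1],
    [0,0,-1,0,0,0,-1],
    [0,0,-0.5,0,0,0,-1],
    [0,0,0,0,0,0,-1],
    [0,0,0,0,0,0,-1],
  ],
)

```text
time_s: 26.28
tcp_pos: [0.5471, -0.0603, 0.0653]
tcp_rot: [2.414, 2.01, 0.001]
contact_force: [-0.2, 0.6, -1.6]
opening: 0.621
grip_force: 37.4
```

play_rows(
  steps=[
    [0,0,-0.2,0,0,0,-1],
    [0,0,0,0,0,0,-1],
    [0,0,0,0,0,0,-1],
  ],
)

```text
time_s: 26.65
tcp_pos: [0.5471, -0.0603, 0.0636]
tcp_rot: [2.414, 2.009, 0.001]
contact_force: [-1.7, -0.6, 4.7]
opening: 0.622
grip_force: 37.9
```

play_rows(
  steps=[
    [0,0,0,0,0,0,1],
    [0,0,0,0,0,0,1],
    [0,0,0,0,0,0,1],
    [0,0,0,0,0,0,1],
    [0,0,2,0,0,0,1],
    [0,0,4,0,0,0,1],
    [0,0,5,0,0,0,1],
    [0,0,4,0,0,0,1],
    [0,0,0,0,0,0,1],
  ],
)

```text
time_s: 27.78
tcp_pos: [0.5484, -0.0605, 0.2159]
tcp_rot: [2.411, 2.007, 0.006]
contact_force: [0.0, -0.5, -0.3]
opening: 1.001
grip_force: 0.0
```

```bash
python3 look.py 5; python3 jars.py pics/t5.png
```

```text
(455.2, 310.8) 11.8 [108 124 133] [ 0.4006 -0.3554]
(499.0, 313.2) 11.15 [ 13  15 157] [ 0.3951 -0.4531]
```

play_rows(
  steps=[
    [-2.1,-4.2,0,0,0,0,1],
    [-2.1,-4.2,0,0,0,0,1],
    [-2.1,-4.2,0,0,0,0,1],
    [-2.1,-4.2,0,0,0,0,1],
    [-2.1,-4.2,0,0,0,0,1],
    [-2.1,-4.2,0,0,0,0,1],
    [-2.1,-4.3,0,0,0,0,1],
    [0,0,0,0,0,0,1],
    [0,0,0,0,0,0,1],
  ],
)

```text
time_s: 29.0
tcp_pos: [0.3992, -0.3549, 0.2115]
tcp_rot: [-2.414, -2.007, 0.0]
contact_force: [-0.2, 0.6, 0.2]
opening: 1.003
grip_force: 0.0
```

```bash
python3 look.py 6
```

```text
(no output)
```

View pics/c6.png

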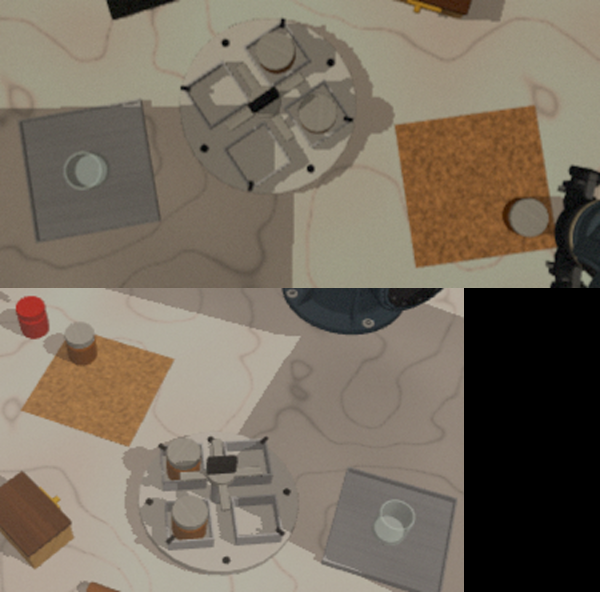

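Two jars are in cells, and the last one hasn't moved: crop position (80,343), world (0.401,-0.3555). Picking it now.

play_rows(
  steps=[
    [0.1,-0.1,-4,0,0,0,1],
    [0,0,-4,0,0,0,1],
    [0,0,-4,0,0,0,1],
    [0,0,-3,0,0,0,1],
    [0,0,-2,0,0,0,1],
    [0,0,-1,0,0,0,1],
    [0,0,0,0,0,0,1],
    [0,0,0,0,0,0,1],
  ],
)

```text
time_s: 30.1
tcp_pos: [0.4013, -0.3565, 0.0336]
tcp_rot: [2.413, 2.01, 0.0]
contact_force: [0.2, -0.2, 0.5]
opening: 1.001
grip_force: 0.0
```

play_rows(
  steps=[
    [0,0,0,0,0,0,-1],
    [0,0,0,0,0,0,-1],
    [0,0,0,0,0,0,-1],
    [0,0,0,0,0,0,-1],
    [0,0,0,0,0,0,-1],
    [0,0,2,0,0,0,-1],
    [0,0,4,0,0,0,-1],
    [0,0,6,0,0,0,-1],
    [0,0,6,0,0,0,-1],
    [0,0,2,0,0,0,-1],
    [0,0,0,0,0,0,-1],
  ],
  force=35,
)

```text
time_s: 31.48
tcp_pos: [0.4012, -0.3568, 0.2342]
tcp_rot: [2.413, 2.008, 0.001]
contact_force: [-0.2, 0.1, -3.0]
opening: 0.617
grip_force: 38.1
```

play_rows(
  steps=[
    [1.7,4.4,0,0,0,0,-1],
    [1.7,4.4,0,0,0,0,-1],
    [1.7,4.4,0,0,0,0,-1],
    [1.7,4.4,0,0,0,0,-1],
    [1.7,4.4,0,0,0,0,-1],
    [1.7,4.4,0,0,0,0,-1],
    [1.7,4.4,0,0,0,0,-1],
    [1.7,4.4,0,0,0,0,-1],
    [1.8,4.4,0,0,0,0,-1],
    [1.8,4.5,0,0,0,0,-1],
    [0,0,0,0,0,0,-1],
    [0,0,0,0,0,0,-1],
  ],
)

```text
time_s: 32.98
tcp_pos: [0.5718, 0.0845, 0.2311]
tcp_rot: [-2.413, -2.01, 0.004]
contact_force: [0.2, -0.4, -1.9]
opening: 0.618
grip_force: 38.0
```

play_rows(
  steps=[
    [0,0,-4,0,0,0,-1],
    [0,0,-4,0,0,0,-1],
    [0,0,-4,0,0,0,-1],
    [0,0,-2,0,0,0,-1],
    [0,0,-1.3,0,0,0,-1],
    [0,0,-1,0,0,0,-1],
    [0,0,-0.5,0,0,0,-1],
    [0,0,0,0,0,0,-1],
    [0,0,0,0,0,0,-1],
  ],
)

```text
time_s: 34.1
tcp_pos: [0.5731, 0.0848, 0.0653]
tcp_rot: [2.414, 2.01, 0.001]
contact_force: [-0.3, -0.5, -1.4]
opening: 0.62
grip_force: 37.9
```

play_rows(
  steps=[
    [0,0,-0.2,0,0,0,-1],
    [0,0,0,0,0,0,-1],
    [0,0,0,0,0,0,1],
    [0,0,0,0,0,0,1],
    [0,0,0,0,0,0,1],
    [0,0,0,0,0,0,1],
    [0,0,2,0,0,0,1],
    [0,0,4,0,0,0,1],
    [0,0,5,0,0,0,1],
    [0,0,4,0,0,0,1],
    [0,0,0,0,0,0,1],
  ],
)

```text
time_s: 35.48
tcp_pos: [0.5744, 0.0849, 0.2161]
tcp_rot: [2.412, 2.008, 0.008]
contact_force: [0.1, 0.5, -0.5]
opening: 1.002
grip_force: 0.0
```

```bash
python3 look.py 7
```

View pics/c7.png

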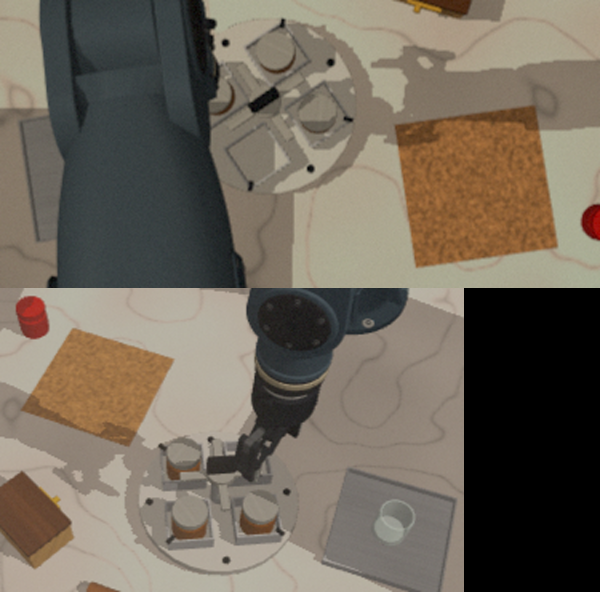

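All three filled jars are seated and the empty is in the tray. Next I'll lock the collar.

play_rows(
  steps=[
    [-0.3,-1.5,0,0,0,9,1],
    [-0.3,-1.5,0,0,0,9,1],
    [-0.3,-1.5,0,0,0,9,1],
    [-0.3,-1.5,0,0,0,9,1],
    [-0.2,-1.3,0,0,0,8.8,1],
    [0,0,-3,0,0,0,1],
    [0,0,-3,0,0,0,1],
    [0,0,-2,0,0,0,1],
    [0,0,-1.5,0,0,0,1],
    [0,0,0,0,0,0,1],
    [0,0,0,0,0,0,1],
  ],
)

```text
time_s: 36.95
tcp_pos: [0.559, 0.0117, 0.1182]
tcp_rot: [1.466, 2.778, 0.0]
contact_force: [-0.4, 0.4, 0.5]
opening: 1.003
grip_force: 0.0
```

play_rows(
  steps=[
    [0,0,0,0,0,0,-1],
    [0,0,0,0,0,0,-1],
    [0,0,0,0,0,0,-1],
    [0,0,0,0,0,0,-1],
    [0,0,0,0,0,0,-1],
    [0,0,0,0,0,0,-1],
    [0,0,0,0,0,0,-1],
    [0,0,0,0,0,0,-1],
  ],
  force=30,
)

```text
time_s: 37.95
tcp_pos: [0.5601, 0.0126, 0.1182]
tcp_rot: [1.465, 2.777, 0.004]
contact_force: [4.5, 5.3, -1.0]
opening: 0.155
grip_force: 37.3
```

play_rows(
  steps=[
    [0,0,0,0,0,7,-1],
    [0,0,0,0,0,7,-1],
    [0,0,0,0,0,7,-1],
    [0,0,0,0,0,7,-1],
    [0,0,0,0,0,7,-1],
    [0,0,0,0,0,7,-1],
    [0,0,0,0,0,3,-1],
    [0,0,0,0,0,0,-1],
    [0,0,0,0,0,0,-1],
  ],
)

```text
time_s: 39.08
tcp_pos: [0.5596, 0.0118, 0.1182]
tcp_rot: [0.293, 3.126, 0.0]
contact_force: [4.9, 1.1, 2.4]
opening: 0.154
grip_force: 37.6
```

play_rows(
  steps=[
    [0,0,0,0,0,0,1],
    [0,0,0,0,0,0,1],
    [0,0,0,0,0,0,1],
    [0,0,0,0,0,0,1],
    [0,0,3,0,0,0,1],
    [0,0,5,0,0,0,1],
    [0,0,5,0,0,0,1],
    [-1.5,-5,0,0,0,0,1],
    [-1.5,-5,0,0,0,0,1],
    [-1.5,-5,0,0,0,0,1],
    [-1.5,-5,0,0,0,0,1],
    [0,0,0,0,0,0,1],
  ],
)

```text
time_s: 40.58
tcp_pos: [0.4975, -0.1912, 0.2478]
tcp_rot: [-0.299, -3.127, 0.001]
contact_force: [-0.4, 1.0, -0.1]
opening: 0.997
grip_force: 0.0
```

```bash
python3 look.py 8
```

```text
(no output)
```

View pics/c8.png

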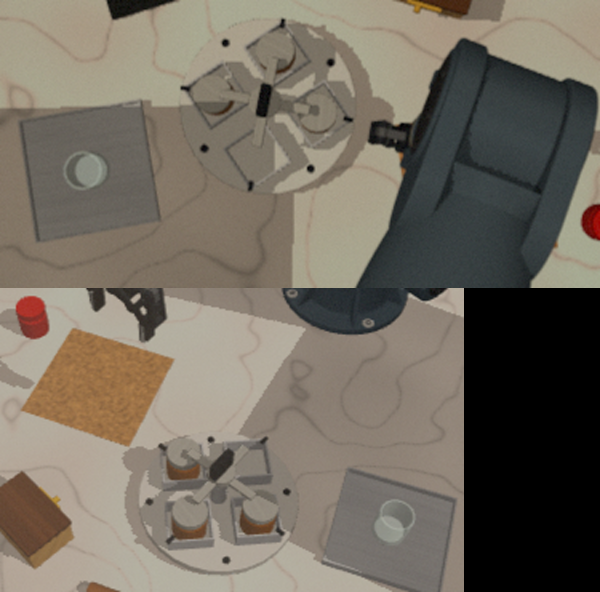

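The collar arms are centred over the cells. The three filled jars are seated, the empty stands in the tray, and the gripper is clear of everything.

```bash
python3 -c "
from cell import bot; print(bot.close_job())"
```

```text
the job is handed in; nothing more can be done
None
```

I handed the job in at about 41 s: the one empty jar stands in the drip tray, the three filled jars stand in their own cells, and the collar is on its locked mark; the last pictures confirm this, though no verdict came back.

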